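# Press a plug home with the bench quick clamp, then release it

### The arm

A 6-joint arm with a two-finger parallel gripper is mounted at the origin on a cart in front of the work surface, level with it; the furniture and walls round the work are solid. World frame = base frame: x ahead of the robot, y to its left, z up, the work surface at z = 0. Lengths are in m, angles in degrees, forces in N, time in s.
With the tool pointing down it reaches from about 0.35 to 0.875 m from the base axis. Payload 4.2 kg.
Tool frame: the origin (TCP) lies at the very end of the fingers, on their centre line; the grasp point (between the pads) lies 19 mm behind it; z points along the fingers, y is the line along which they close (so a half turn about z gives the same grasp; the last joint's range is limited). The gripper opens to 87 mm and grips with 3 to 60 N. Pads are 19 mm wide; open, the fingers measure 117 mm over their backs; the gripper's body (75 mm by 190 mm) begins 51 mm behind the grasp point.
Start: joints at [84.832, 22.042, 0.453, 0, -68.411, -14.817], TCP at [0.214, 0.587, 0.223] pointing down, gripper open.
Joint ranges: [-179.83, 179.83], [-69.29, 118.12], [-61.27, 80.66], [-181.25, 117.63], [-171.15, -9.14], [-177.46, 177.46]. Speed limits (degrees/s): [159.86, 159.86, 180, 180, 180, 180].

### API

Orientations are given as a 3x3 rotation matrix whose columns are the frame's x, y, z axes.
In Python, from workcell import sense, grab_frame, hand_in, cut_out gives the robot as it stands.
- The arm moves only by the tool apply_moves, never from a script. Its argument "commands" is a list of rows, each a list of 5 numbers: the shift along the tool's x, y, z in cm, then the turn about the tool's z in degrees, then the opening in per cent of the stroke, from 0 (shut) to 100 (fully open). A call has 1 to 20 rows; each row is the pose to reach, as a shift and turn from the pose commanded when the call began, along the tool's axes at that moment; what a row does not reach only later rows make up. A row lasts 1/10 s, in which the tool goes at most 50 mm and 8.59 degrees, less where a joint would pass 70% of its speed; a pose out of reach is approached as far as the arm can. A call with a gripper value outside its range is refused whole. The fingers move at their own pace and stop on an object; the grip force is fixed at half the most. Time passes only in rows, so rows that repeat a pose let the fingers close. It gives the time, the measured TCP pose, the force, the opening and the grip force at its end, in the units of the state.
- sense(): the state, without advancing time (a new reading comes with each control period).
- grab_frame(name): name is "scene" or "top" or "wrist"; returns a dict with "img" (400x640x3 uint8, red, green, blue), "range_z" (400x640 float32, m along the optical axis (not along the pixel's ray), 0 where there is no reading), "mtx" (3x3 intrinsics, pixels), "R" (3x3) and "t" (3): a world point X has camera coordinates R X + t. Camera axes: x right, y down, z forward; pixel columns grow to the right and rows downward; lengths in m; the calibration is good to about 2 mm. A picture is of the moment at which its call begins.
- hand_in(): hands the job in; it is judged then, once.
Trained networks look in a picture, given as the dict that the camera call returned (one of the last four; its "shot" number tells which), for a name from the list of things; names that differ only in an ending like _2 or _b are one class to them, and where a whole thing is asked for, a point or a joint stands for the part that bears it (a point fixed in the world has none). Each returns a list of dicts, best first, with "score" (0 to 1); they miss things now and then, are a little off and sometimes report something else, mostly with a low value. They report only what shows in the picture. A call takes as long as a camera call.
- cut_out(name, picture): "pixels" (400x640 bool, what is visible of it) and "xy" ([column, row] in pixels, amid what is visible of it).
The state is a dict: "time_s": time; "joints": joint angles; "joint_velocities": joint speeds; "joint_efforts": joint torques, N m; "position": TCP position; "ee_rot": TCP orientation; "wrist_force": force on the tool from outside, world axes, zero at the start; "moment": the same for the moment, N m; "width": finger opening in m; "finger_force": force on a finger pad.
Only numpy, scipy, OpenCV 4.12 (cv2) and the standard library are available. Lean on these libraries where they do the work, as an engineer would, in place of code of your own. Each camera call takes 0.05 s, during which the arm holds its last target. There are 200 camera calls.

### The job

Use the bench quick clamp to press the grey plug fully home into its metal housing: pump the clamp's long lever until you feel the plug bottom, and do not force it any further. Then press the short release lever and, keeping it pressed, slide the clamp's jaw all the way back. Work the levers gently, as they are plastic; do not push the plug with the fingers, and leave the things standing around undisturbed.

Things in the scene. Friction and masses are not known exactly. Their poses are not given: they have to be found in the camera images.
- clamp: fixed quick clamp on an aluminium base plate 236 x 76 x 10 mm. Origin on the table under its toothed steel bar; x runs level along the bar from the pump lever end to the aluminium plug housing (40 x 54 mm, 80 mm high, near face at x = 70 mm), z up. A black carriage on the bar (76 mm long, 38 wide; its thumb wall is the tallest part, 97 mm) carries the jaw, the pump lever and the release lever
- trigger_pad (a point): middle of the top of the long pump lever's pad (34 mm along the bar, 30 mm wide), 88 mm above the table when up; it hinges 64 mm towards +x from here. Pressed straight down 28 mm is a full stroke; a spring of 4 to 6 N brings it up again. Let it come fully up between strokes. It travels along with the carriage
- release_pad (a point): middle of the top of the short release lever's pad (26 x 26 mm), on top of the carriage, 76 mm above the table when up. It hinges 30 mm towards -x from here; pressing this point down 8 to 9 mm, to its stop, takes about 2 N and frees the carriage both ways. It springs up when let go and the carriage is locked again
- thumb_wall (a point): top middle of the front face of the upright wall (39 mm wide, 81 to 97 mm above the table) on the carriage, 17 mm towards -x from the middle of the release pad: a fingertip holding the release lever down can push this wall towards -x to slide the carriage back (friction about 2 N)
- trigger (a joint): pump lever angle, rad: 0 up, 0.45 fully pressed. The first 5 to 12 mm of pad travel only engage the pawl; a full stroke moves the carriage 6 to 20 mm towards +x. Pad force less the spring is about 0.73 of the jaw's force: some 10 to 18 N in all (with fingertip drag) while the plug moves in, rising steeply once it has bottomed
- release (a joint): release lever angle, rad: 0 up, 0.30 fully pressed; it nods up to 0.14 by itself as the ratchet clicks over its teeth
- tube_rack: bystander: green microtube rack 62 x 145 x 44 mm, origin under its centre
- bottle_small: bystander: small white bottle with a yellow cap, 35 mm diameter, 68 mm high, origin under its centre
- timer: bystander: white bench timer 62 x 66 x 19 mm, origin under its centre
- petri: bystander: petri dish 89 mm diameter, 15 mm high, origin under its centre
- carriage: black plastic carriage on the bar with jaw and levers; more than 32 N of fingers on it or its levers is too much. Origin on the table under its middle, axes as the clamp. It slides along the clamp's x: at -40 mm fully back at its stop, +10.5 mm when the plug is home and the jaw touches it. A ratchet with 6 mm teeth lets it move only towards +x unless the release lever is pressed
- jaw_face (a point): centre of the jaw's rubber face (32 wide x 22 mm high) that presses the plug, 48 mm above the table; moves with the carriage. At x = 10 mm of the clamp when the carriage is fully back
- plug: grey plug with a round head, 28 mm diameter, 8 mm thick, standing 9 to 16 mm off the housing's near face at the start. Axes as the clamp; origin at the back of the head. It slides in against about 5 N of friction and stays where it is left. More than 28 N from the jaw is too much
- plug_face (a point): centre of the plug head's face towards the jaw, 48 mm above the table; lies at x = 60.5 mm of the clamp when the plug is fully home, less while it stands out

How it is judged (in metres and radians):
On the way, in this order (a step that is already met when the one before it is completed fails the run):
1. the jaw is driven against the plug by pressing the pump lever (value of joint trigger above 0.12 rad and contact force between carriage and plug above 4 N), for 0.04 s.
2. the plug is fully home (within 1.5 mm) (x of plug_face in the frame of clamp above 0.059 m), for 0.2 s.
3. the jaw is all the way back (within 4 mm) (x of jaw_face in the frame of clamp below 0.014 m), for 0.2 s.
At the end, for the whole second after the job is handed in: The plug is home within 1.5 mm and the carriage with the jaw is back within 4 mm of its rear stop (x of plug_face in the frame of clamp above 0.059 m and x of jaw_face in the frame of clamp below 0.014 m); the robot touches nothing.
It fails at once if the jaw squeezes the plug with more than 28 N (contact force between carriage and plug above 28 N).
It fails at once if the fingers press or push the clamp's levers or carriage with more than 32 N (contact force between the fingers and carriage above 32 N).
It fails at once if the fingers push the plug (contact force between the fingers and plug above 2 N).
It fails at once if a thing standing around is moved by more than 20 mm (distance of any of tube_rack, bottle_small, timer, petri from where it was at the start of the episode above 0.02 m).
It also fails if it takes over 58 s, if anything falls off the work surface, if the arm or the gripper's body presses on something with over 40 N, if the wrist force passes 120 N, or if a joint passes its speed limit or range.

## Working session

There is one attempt and no reset: what is moved stays moved. The work goes in short steps, Python scripts to look and compute and a tool call to move; the robot and the scene stay as the last step left them, time stands still between calls to the robot, and variables do not carry over. Pictures are saved under pics/ and viewed, at most 10 in all, crops included, and the job is handed in when it is done.

Besides the shell and the picture viewer there is one more tool, called after ">>>" in YAML: its name, and indented under it one key for each argument. apply_moves: Moves the arm, as the interface text tells. Its arguments: {"type":"object","properties":{"commands":{"type":"array","items":{"type":"array","items":{"type":"number"}}}},"required":["commands"]}

```bash
mkdir -p pics; cat > h.py <<'E'
import numpy as np, cv2
from workcell import sense, grab_frame, hand_in, cut_out
np.set_printoptions(precision=4,suppress=True)
def pts(f,mask):
    r,c=np.nonzero(mask&(f["range_z"]>0)); z=f["range_z"][r,c]
    P=np.c_[c,r,np.ones(len(c))]@np.linalg.inv(f["mtx"]).T*z[:,None]
    return (P-f["t"])@f["R"]
def save(f,n): cv2.imwrite("pics/"+n+".png",f["img"][:,:,::-1])
E
python3 - <<'E'
from h import *
s=sense(); print(s["position"],s["ee_rot"],s["time_s"],s["wrist_force"])
for cam in ["top","scene"]:
    f=grab_frame(cam); save(f,cam+"1"); print(cam, -f["R"].T@f["t"])
    for n in ["clamp","carriage","trigger_pad","release_pad","plug","tube_rack","bottle_small","timer","petri"]:
        for d in cut_out(n,f)[:1]:
            p=pts(f,d["pixels"]); print(n,round(d["score"],2),d["xy"],len(p),np.median(p,0) if len(p) else "",p[:,2].max() if len(p) else "")
E
```

```text
[0.2134 0.5868 0.2215] [[ 0.9397 -0.3419 -0.0007]
 [-0.3419 -0.9397 -0.002 ]
 [ 0.0001  0.0022 -1.    ]] 0.0 [ 0.1858  0.1487 -0.6388]
top [ 0.5022 -0.0076  1.0344]
clamp 0.74 [323.8, 198.9] 3558 [ 0.5607 -0.0075  0.0285] 0.10064611300768878
carriage 0.74 [323.4, 177.3] 1074 [ 0.5992 -0.0146  0.0852] 0.10064611300768878
trigger_pad 0.74 [323.5, 198.6] 3547 [ 0.5603 -0.0073  0.0273] 0.10064611300768878
release_pad 0.64 [322.9, 198.5] 205 [ 0.5597 -0.0072  0.076 ] 0.08067513424085453
plug 0.46 [314.5, 225.7] 101 [0.4958 0.0046 0.0576] 0.06442041393787089
tube_rack 0.81 [280.8, 116.6] 1975 [0.7427 0.0844 0.037 ] 0.04985158081779631
bottle_small 0.73 [416.9, 138.7] 134 [ 0.6834 -0.2177  0.0623] 0.07252297256065789
timer 0.58 [237.6, 284.1] 838 [0.3664 0.1855 0.0175] 0.023868980107772327
petri 0.78 [419.1, 273.7] 1116 [ 0.3845 -0.2253  0.0057] 0.01948541847364361
scene [ 0.0934 -0.3639  0.7894]
clamp 0.94 [324.7, 222.9] 2712 [ 0.547  -0.0168  0.0445] 0.09751070153450814
carriage 0.8 [331.5, 213.3] 916 [ 0.5791 -0.02    0.0741] 0.09751070153450814
trigger_pad 0.57 [346.0, 191.0] 296 [ 0.6426 -0.021   0.0873] 0.09131330875275581
release_pad 0.54 [324.5, 214.0] 105 [ 0.5585 -0.0061  0.0751] 0.07705894544361597
plug 0.6 [305.7, 229.1] 41 [ 0.4984 -0.0004  0.0578] 0.06401294430221258
tube_rack 0.96 [336.4, 163.0] 1021 [0.7388 0.0819 0.0355] 0.04668232876628799
timer 0.59 [220.6, 237.3] 609 [0.3631 0.1803 0.017 ] 0.023018951950037198
petri 0.84 [350.8, 327.1] 1185 [ 0.3818 -0.2283  0.0055] 0.017409826021825357
```

```bash
python3 - <<'E'
from h import *
f=grab_frame("top"); cv2.imwrite("pics/c.png",cv2.resize(f["img"][120:280,220:430,::-1],None,fx=3.7,fy=3.7,interpolation=cv2.INTER_CUBIC))
m=cut_out("clamp",f)[0]["pixels"]
p=pts(f,np.ones((400,640),bool))
p=p[(abs(p[:,0]-.55)<.15)&(abs(p[:,1])<.07)]
def rect(lo,hi,q=p):
    a=q[(q[:,2]>lo)&(q[:,2]<hi)]; print(lo,hi,len(a),a[:,:2].min(0),a[:,:2].max(0),cv2.minAreaRect((a[:,:2]*1000).astype(np.float32)))
c=pts(f,m)
rect(.005,.02,c); rect(.005,.2,c); rect(.091,.11); rect(.083,.09)
h=p[(p[:,2]>.06)]
import collections
for lo in np.arange(.40,.70,.01):
    a=h[(h[:,0]>lo)&(h[:,0]<lo+.01)]
    if len(a)>3: print(round(lo,2),len(a),"y",a[:,1].min(),a[:,1].max(),"z",np.median(a[:,2]),a[:,2].min(),a[:,2].max())
E
```

```text
0.005 0.02 1767 [ 0.4407 -0.0616] [0.6811 0.0488] ((561.0288696289062, -6.622097015380859), (75.69548034667969, 235.38201904296875), 79.84893798828125)
0.005 0.2 3562 [ 0.4407 -0.0616] [0.6822 0.0488] ((563.124267578125, -6.997272491455078), (75.69548034667969, 240.787841796875), 79.84893798828125)
0.091 0.11 86 [ 0.5729 -0.0319] [0.6789 0.0092] ((626.4730834960938, -18.071706771850586), (38.287200927734375, 105.1473617553711), 80.03372955322266)
0.083 0.09 499 [ 0.4477 -0.0409] [0.6822 0.0319] ((564.5679321289062, -8.201637268066406), (43.595394134521484, 237.5127716064453), 79.7758560180664)
0.44 71 y -0.01199940202714094 0.03877257641245726 z 0.07966215623663458 0.07600092042518575 0.08381979855513749
0.45 111 y -0.01428056873633182 0.03873674022116309 z 0.07992773506883309 0.07536469584899778 0.08456660046209685
0.46 123 y -0.01653070740104999 0.03859395049180773 z 0.08008370235194077 0.07571155027243819 0.08517433605174766
0.47 126 y -0.01668552477722527 0.03646104390085059 z 0.08033583134103067 0.07426147278170145 0.08529304761401556
0.48 64 y -0.012546677769493923 0.0342617983
[... 1433 characters left out ...]
11853939825046
0.63 58 y -0.03177951712172133 -0.008297940661589306 z 0.08822365857461947 0.08220756764368775 0.09178353133399406
0.64 58 y -0.036103052190415 -0.010578318067554857 z 0.08830358874595005 0.08484407507347819 0.09134993931988075
0.65 61 y -0.03844073056017257 -0.008577724439524646 z 0.08825139513909828 0.08313310766175439 0.09249343385729018
0.66 69 y -0.040782228446876824 -0.010850994924294265 z 0.08847075297484948 0.08425735351843712 0.09114153614071005
0.67 64 y -0.04091368203633828 -0.0131279604664215 z 0.0878937266391564 0.08409572886124665 0.09247939855161844
0.68 10 y -0.03452968111161249 -0.013261622526187445 z 0.08677957831548651 0.08484252288482752 0.08935962773801612
```

View pics/c.png

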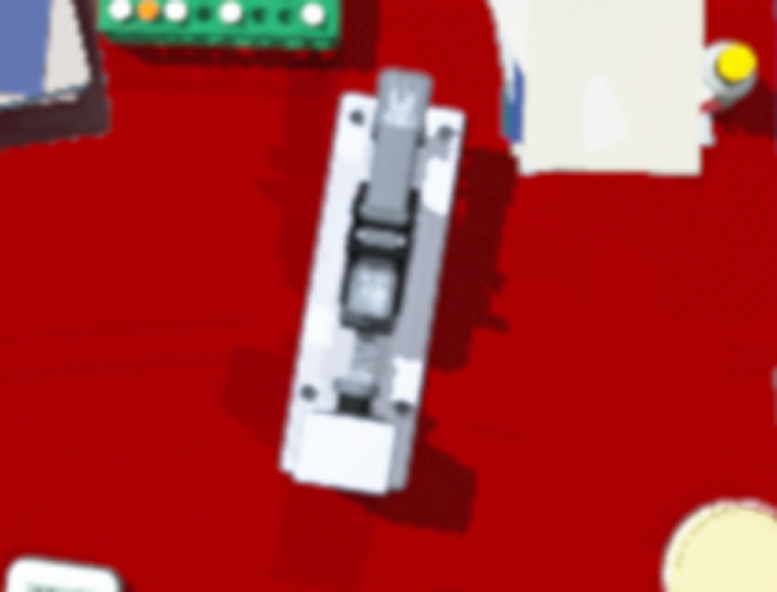

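```bash
python3 - <<'E'
from h import *
for c in ["top","scene"]:
    f=grab_frame(c); p=pts(f,np.ones((400,640),bool))
    for y in np.arange(-.3,.8,.1):
        a=p[(p[:,1]>y)&(p[:,1]<y+.1)&(p[:,0]>0.2)&(p[:,0]<.8)]
        if len(a): i=a[:,2].argmax(); print(c,round(y,1),len(a),a[i])
f=grab_frame("top");p=pts(f,np.ones((400,640),bool))
o=np.array([.561,-.0066]);u=np.array([-np.cos(np.radians(10.1)),np.sin(np.radians(10.1))]);v=np.array([-u[1],u[0]])
q=np.c_[(p[:,:2]-o)@u,(p[:,:2]-o)@v,p[:,2]]*1000
for lo,hi,x0,x1 in [(83,95,-150,-60),(74,90,70,140),(70,82,-10,20),(92,105,-40,10)]:
    a=q[(q[:,2]>lo)&(q[:,2]<hi)&(q[:,0]>x0)&(q[:,0]<x1)&(abs(q[:,1])<35)]; print(lo,x0,len(a),np.percentile(a,[1,50,99],axis=0))
E
```

```text
top -0.3 32913 [ 0.5721 -0.286   0.5017]
top -0.2 8977 [ 0.7977 -0.1432  0.0564]
top -0.1 8868 [ 0.5769 -0.0055  0.1002]
top 0.0 8815 [0.5812 0.0049 0.1005]
top 0.1 10119 [0.7266 0.1672 0.1576]
top 0.2 5161 [0.773  0.2181 0.1581]
top 0.3 3194 [ 0.5055  0.3978 -0.1535]
top 0.4 7928 [ 0.3632  0.4218 -0.1498]
top 0.5 6349 [0.2078 0.5359 0.2308]
top 0.6 10788 [0.7596 0.673  0.0769]
top 0.7 6109 [0.6939 0.7011 0.0378]
scene -0.3 11403 [ 0.5614 -0.2934  0.4988]
scene -0.2 8146 [ 0.794  -0.1334  0.0551]
scene -0.1 8587 [ 0.5766 -0.0193  0.0988]
scene 0.0 6404 [0.5796 0.0047 0.098 ]
scene 0.1 9274 [0.74   0.1593 0.1559]
scene 0.2 3895 [0.6802 0.2204 0.1567]
scene 0.3 3248 [ 0.5246  0.3959 -0.1542]
scene 0.4 5683 [0.2139 0.4993 0.3372]
scene 0.5 4156 [0.2435 0.5716 0.4041]
scene 0.6 5787 [0.2577 0.6157 0.3941]
scene 0.7 4295 [0.7473 0.7116 0.0767]
83 -150 370 [[-121.4956  -14.3198   83.6128]
 [ -93.7131   -0.0683   88.0099]
 [ -60.5528   13.9105   92.0304]]
74 70 482 [[ 78.5244 -26.5895  75.5691]
 [ 98.1806  -0.3729  80.0132]
 [117.6716  26.0307  84.5235]]
70 -10 160 [[ -9.2895 -12.6051  72.1025]
 [  4.7487  -0.1389  75.5447]
 [ 18.6126  12.6037  79.1452]]
92 -40 64 [[-20.596  -18.9247  92.7997]
 [-17.0812  -0.36    96.008 ]
 [-13.7044  18.8521  99.1085]]
```

>>> apply_moves:
  commands:
    - [63.3, 42.1, 0, -9.9, 0]
    - [63.3, 42.1, 0, -9.9, 0]
    - [63.3, 42.1, 0, -9.9, 0]
    - [63.3, 42.1, 0, -9.9, 0]
    - [63.3, 42.1, 0, -9.9, 0]
    - [63.3, 42.1, 0, -9.9, 0]
    - [63.3, 42.1, 0, -9.9, 0]
    - [63.3, 42.1, 0, -9.9, 0]
    - [63.3, 42.1, 0, -9.9, 0]
    - [63.3, 42.1, 0, -9.9, 0]
    - [63.3, 42.1, 0, -9.9, 0]
    - [63.3, 42.1, 0, -9.9, 0]
    - [63.3, 42.1, 0, -9.9, 0]
    - [63.3, 42.1, 0, -9.9, 0]
    - [63.3, 42.1, 0, -9.9, 0]
    - [63.3, 42.1, 0, -9.9, 0]
    - [63.3, 42.1, 2, -9.9, 0]
    - [63.3, 42.1, 5, -9.9, 0]
    - [63.3, 42.1, 8, -9.9, 0]
    - [63.3, 42.1, 9.3, -9.9, 0]

```text
time_s: 3.25
position: [0.6625, -0.0244, 0.1263]
ee_rot: [[0.984, -0.175, -0.006], [-0.175, -0.985, -0.0], [-0.005, 0.001, -1.0]]
wrist_force: [-1.3, 0.2, -0.5]
width: 0.0004
finger_force: 0.0
```

>>> apply_moves:
  commands:
    - [0.3, 0, 1.5, 0, 0]
    - [0.3, 0, 3, 0, 0]
    - [0.3, 0, 3.6, 0, 0]
    - [0.3, 0, 4.2, 0, 0]
    - [0.2, 0, 4.5, 0, 0]
    - [0.1, 0, 4.8, 0, 0]
    - [0, 0, 5.1, 0, 0]
    - [-0.1, 0, 5.4, 0, 0]
    - [-0.2, 0, 5.7, 0, 0]
    - [-0.2, 0, 5.7, 0, 0]

```text
time_s: 4.25
position: [0.6644, -0.0242, 0.0756]
ee_rot: [[0.985, -0.174, 0.005], [-0.174, -0.985, -0.0], [0.005, -0.001, -1.0]]
wrist_force: [-0.3, 0.1, 7.6]
width: 0.0005
finger_force: 3.4
```

```bash
cat > w.py <<'E'
from h import *
# wall top q position, carriage, plug faces (clamp x mm)
o=np.array([.561,-.0066]);u=np.array([-np.cos(np.radians(10.1)),np.sin(np.radians(10.1))]);v=np.array([-u[1],u[0]])
def look():
    for c in ["top","scene"]:
        f=grab_frame(c);p=pts(f,np.ones((400,640),bool))
        q=np.c_[(p[:,:2]-o)@u,(p[:,:2]-o)@v,p[:,2]]*1000; q[:,0]-=8
        r=[]
        for lo,hi,x0,x1,w in [(93,103,-32,45,21),(70,80,-16,70,14),(52,66,20,66,16)]:
            a=q[(q[:,2]>lo)&(q[:,2]<hi)&(q[:,0]>x0)&(q[:,0]<x1)&(abs(q[:,1])<w)]
            r.append((len(a),np.percentile(a[:,0],[2,50,98]).round(1) if len(a) else None))
        print(c,r)
    s=sense(); print(s["time_s"],s["position"],s["wrist_force"]); return f
if __name__=="__main__": look()
E
python3 - <<'E'
from w import *
f=look(); cv2.imwrite("pics/s1.png",cv2.resize(f["img"][120:280,240:440,::-1],None,fx=3.7,fy=3.7,interpolation=cv2.INTER_CUBIC))
E
```

```text
top [(56, array([-24.2, -20.8, -17.6])), (160, array([-15.1,  -0.4,  14.1])), (104, array([20.5, 54. , 65.3]))]
scene [(39, array([-24.6, -20.5, -16.9])), (92, array([-14.4,  -1.8,  12.6])), (71, array([20.1, 51. , 59.8]))]
4.35 [ 0.6644 -0.0242  0.0757] [-0.3498  0.1374  6.4495]
```

View pics/s1.png

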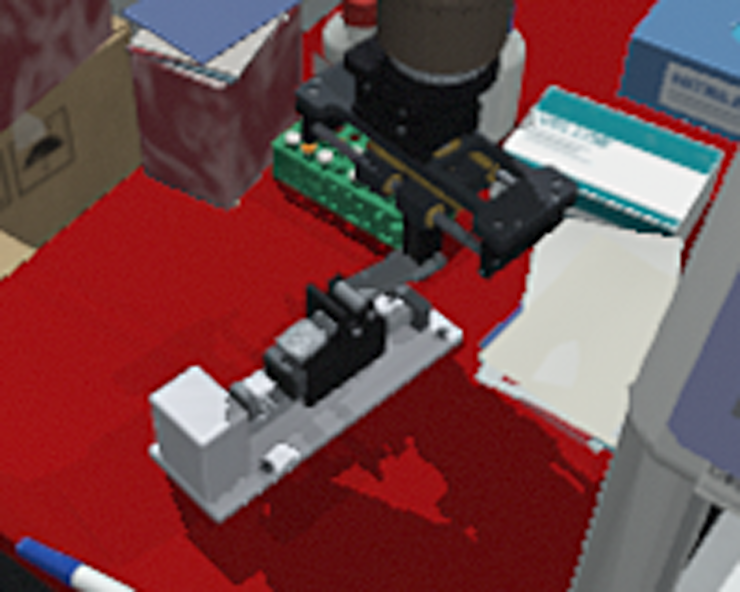

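>>> apply_moves:
  commands:
    - [-0.1, 0, 0.3, 0, 0]
    - [-0.2, 0, 0.6, 0, 0]
    - [-0.3, 0, 0.9, 0, 0]
    - [-0.4, 0, 1.2, 0, 0]
    - [-0.5, 0, 1.4, 0, 0]
    - [-0.5, 0, 1.4, 0, 0]

```text
time_s: 4.95
position: [0.659, -0.0233, 0.0621]
ee_rot: [[0.985, -0.174, 0.004], [-0.174, -0.985, -0.0], [0.004, -0.0, -1.0]]
wrist_force: [-2.2, 0.8, 10.2]
width: 0.0003
finger_force: 4.1
```

```bash
python3 w.py
```

```text
top [(60, array([-15.5, -12.1,  -9. ])), (175, array([-8.1,  7.9, 23. ])), (144, array([23.1, 50.4, 64.7]))]
scene [(36, array([-16.1, -11.9,  -9.4])), (128, array([-13.5,   6. ,  23.1])), (105, array([21. , 31.3, 58.7]))]
5.05 [ 0.659  -0.0234  0.0622] [-2.4989  0.5628 10.2211]
```

>>> apply_moves:
  commands:
    - [0.1, 0, -0.8, 0, 0]
    - [0.1, 0, -1.8, 0, 0]
    - [0.1, 0, -3.1, 0, 0]
    - [-0.2, 0, -3.3, 0, 0]
    - [-0.4, 0, -3.3, 0, 0]
    - [-0.4, 0, -2.8, 0, 0]
    - [-0.4, 0, -2.4, 0, 0]
    - [-0.5, 0, -2.0, 0, 0]
    - [-0.6, 0, -1.6, 0, 0]
    - [-0.7, 0, -1.2, 0, 0]
    - [-0.8, 0, -0.9, 0, 0]
    - [-0.9, 0, -0.6, 0, 0]
    - [-1.0, 0, -0.3, 0, 0]
    - [-1.1, 0, 0, 0, 0]
    - [-1.1, 0, 0, 0, 0]

```text
time_s: 6.55
position: [0.647, -0.0216, 0.0596]
ee_rot: [[0.985, -0.174, 0.0], [-0.174, -0.985, -0.001], [0.001, 0.001, -1.0]]
wrist_force: [-1.6, -0.1, 9.5]
width: 0.0006
finger_force: 3.9
```

```bash
python3 - <<'E'
from w import *
f=look(); cv2.imwrite("pics/s2.png",cv2.resize(f["img"][190:270,270:370,::-1],None,fx=7,fy=7,interpolation=cv2.INTER_CUBIC))
E
```

```text
top [(58, array([-2. ,  1.3,  4.3])), (225, array([-11. ,  16.9,  36.4])), (159, array([23.7, 49. , 64.9]))]
scene [(38, array([-2.7,  1.8,  4.4])), (125, array([-0.7, 18.5, 36.4])), (133, array([23.1, 42.8, 59.4]))]
6.65 [ 0.6471 -0.0216  0.0597] [-3.0953 -0.0044  8.7031]
```

View pics/s2.png

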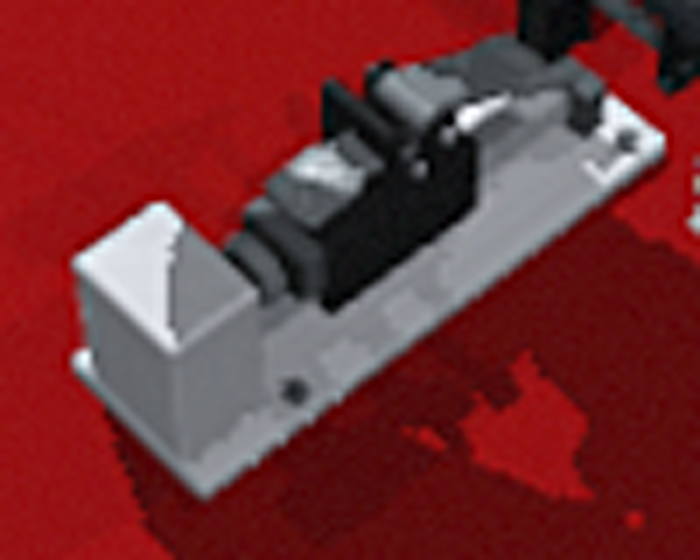

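>>> apply_moves:
  commands:
    - [0.1, 0, -0.8, 0, 0]
    - [0.1, 0, -1.8, 0, 0]
    - [0.1, 0, -3.1, 0, 0]
    - [-0.2, 0, -3.3, 0, 0]
    - [-0.4, 0, -3.3, 0, 0]
    - [-0.4, 0, -2.8, 0, 0]
    - [-0.4, 0, -2.4, 0, 0]
    - [-0.5, 0, -2.1, 0, 0]
    - [-0.5, 0, -1.8, 0, 0]
    - [-0.6, 0, -1.5, 0, 0]
    - [-0.6, 0, -1.3, 0, 0]
    - [-0.7, 0, -1.1, 0, 0]
    - [-0.7, 0, -1.1, 0, 0]

```text
time_s: 7.95
position: [0.6399, -0.0204, 0.0717]
ee_rot: [[0.985, -0.174, -0.0], [-0.174, -0.985, -0.001], [0.0, 0.001, -1.0]]
wrist_force: [-4.4, 1.1, 14.1]
width: 0.0007
finger_force: 6.1
```

```bash
python3 w.py
```

```text
top [(59, array([1.7, 5.2, 8.3])), (224, array([-7.5, 21. , 40.1])), (164, array([23.8, 49.2, 64.9]))]
scene [(39, array([1.9, 5.5, 8.4])), (133, array([-13.7,  22.4,  40.2])), (124, array([22.9, 45. , 59.9]))]
8.05 [ 0.6399 -0.0204  0.0717] [-4.4865  1.9728 13.3649]
```

>>> apply_moves:
  commands:
    - [-0.1, 0, 0.2, 0, 0]
    - [-0.2, 0, 0.4, 0, 0]
    - [-0.2, 0, 0.6, 0, 0]
    - [-0.2, 0, 0.6, 0, 0]

```text
time_s: 8.45
position: [0.6382, -0.0201, 0.0663]
ee_rot: [[0.985, -0.174, 0.001], [-0.174, -0.985, -0.001], [0.001, 0.001, -1.0]]
wrist_force: [-4.8, 0.8, 16.7]
width: 0.0002
finger_force: 6.9
```

>>> apply_moves:
  commands:
    - [-0.1, 0, 0.2, 0, 0]
    - [-0.2, 0, 0.4, 0, 0]
    - [-0.3, 0, 0.6, 0, 0]
    - [-0.3, 0, 0.6, 0, 0]

```text
time_s: 8.85
position: [0.6359, -0.0196, 0.0602]
ee_rot: [[0.985, -0.174, 0.002], [-0.174, -0.985, -0.001], [0.002, 0.0, -1.0]]
wrist_force: [-3.8, -0.4, 14.3]
width: 0.0005
finger_force: 6.1
```

```bash
python3 w.py
```

```text
top [(59, array([ 9. , 12.2, 15.4])), (232, array([-0.5, 27.8, 47.2])), (144, array([21.2, 53.6, 65. ]))]
scene [(39, array([ 8.5, 12.5, 15.1])), (143, array([-6.9, 29.4, 47.9])), (115, array([22.5, 48.5, 60.7]))]
8.95 [ 0.636  -0.0196  0.0603] [-3.6176  0.4066 15.1755]
```

>>> apply_moves:
  commands:
    - [0.1, 0, -0.8, 0, 0]
    - [0.1, 0, -1.8, 0, 0]
    - [0.1, 0, -3.1, 0, 0]
    - [-0.2, 0, -3.3, 0, 0]
    - [-0.3, 0, -3.3, 0, 0]
    - [-0.4, 0, -2.8, 0, 0]
    - [-0.4, 0, -2.4, 0, 0]
    - [-0.5, 0, -2.1, 0, 0]
    - [-0.5, 0, -1.8, 0, 0]
    - [-0.6, 0, -1.5, 0, 0]
    - [-0.6, 0, -1.3, 0, 0]
    - [-0.7, 0, -1.1, 0, 0]
    - [-0.7, 0, -1.1, 0, 0]

```text
time_s: 10.25
position: [0.6277, -0.0182, 0.0716]
ee_rot: [[0.985, -0.174, -0.001], [-0.174, -0.985, -0.001], [-0.0, 0.001, -1.0]]
wrist_force: [-6.9, 1.9, 19.5]
width: 0.0005
finger_force: 8.4
```

>>> apply_moves:
  commands:
    - [-0.1, 0, 0.2, 0, 0]
    - [-0.2, 0, 0.4, 0, 0]
    - [-0.2, 0, 0.5, 0, 0]
    - [-0.2, 0, 0.5, 0, 0]

```text
time_s: 10.65
position: [0.6275, -0.0181, 0.0698]
ee_rot: [[0.985, -0.172, 0.004], [-0.172, -0.985, -0.002], [0.004, 0.001, -1.0]]
wrist_force: [-8.6, 1.2, 29.9]
width: 0.0005
finger_force: 13.1
```

```bash
python3 w.py
```

```text
top [(55, array([13.5, 16.6, 19.9])), (224, array([ 3.7, 32.4, 52. ])), (132, array([21.3, 55.5, 65.5]))]
scene [(37, array([13.3, 17. , 19.6])), (140, array([-3.8, 33.7, 51.6])), (108, array([22. , 49.4, 61.4]))]
10.75 [ 0.6275 -0.0181  0.0698] [-7.9101  0.34   30.7007]
```

>>> apply_moves:
  commands:
    - [0.1, 0, -0.4, 0, 0]
    - [0.2, 0, -0.7, 0, 0]

```text
time_s: 10.95
position: [0.6278, -0.0182, 0.0732]
ee_rot: [[0.985, -0.174, 0.0], [-0.174, -0.985, -0.0], [0.0, 0.0, -1.0]]
wrist_force: [-4.8, 0.3, 10.6]
width: 0.0005
finger_force: 4.4
```

```bash
python3 - <<'E'
from w import *
f=look(); cv2.imwrite("pics/s3.png",cv2.resize(f["img"][190:270,270:370,::-1],None,fx=7,fy=7,interpolation=cv2.INTER_CUBIC))
for c in ["top","scene"]:
    f=grab_frame(c)
    for n in ["plug","carriage"]:
        for d in cut_out(n,f)[:1]:
            p=pts(f,d["pixels"]); q=np.c_[(p[:,:2]-o)@u*1000-8,(p[:,:2]-o)@v*1000,p[:,2]*1000]; print(c,n,d["score"],np.percentile(q,[2,20,50,80,98],axis=0))
f=grab_frame("top");p=pts(f,np.ones((400,640),bool));q=np.c_[(p[:,:2]-o)@u*1000-8,(p[:,:2]-o)@v*1000,p[:,2]*1000]
a=q[(abs(q[:,1])<7)&(q[:,0]>20)&(q[:,0]<75)];a=a[a[:,0].argsort()]
for k in np.arange(20,75,2.5):
    b=a[(a[:,0]>=k)&(a[:,0]<k+2.5)]; print(k,len(b),np.median(b[:,2]).round(1) if len(b) else "")
E
```

```text
top [(60, array([13. , 16.4, 19.6])), (227, array([ 3.8, 32.3, 51.4])), (132, array([21.3, 55.2, 65.3]))]
scene [(34, array([12.5, 16.5, 19.3])), (132, array([10.5, 34.9, 51.2])), (109, array([23.1, 49.5, 60.7]))]
11.05 [ 0.6279 -0.0183  0.0727] [-3.8751  1.1917 14.7739]
top plug 0.36 [[61.014  -9.1542 52.7468]
 [62.8163 -4.2065 57.5433]
 [65.422   2.3259 60.3387]
 [68.0295  8.6011 62.9862]
 [70.1966 12.6311 69.2669]]
top carriage 0.76 [[-42.6238 -19.0559  12.5092]
 [-17.8034 -10.4553  59.4245]
 [  9.9219  -0.0008  76.6606]
 [ 38.6979   9.9294  85.3876]
 [ 58.1912  17.3135  97.8261]]
scene plug 0.58 [[-80.0226 -60.0541   1.6198]
 [-56.2227  -5.7588  75.0937]
 [-33.5549   2.4165  80.8571]
 [-14.0459  10.169   85.1034]
 [ -2.7651  13.5961  87.5763]]
scene carriage 0.96 [[-59.0514 -16.5587  10.1008]
 [-15.6148  -3.8751  47.3496]
 [ 16.0397   9.7606  70.8554]
 [ 40.3672  18.1177  81.6447]
 [ 58.7809  19.9371  95.768 ]]
20.0 7 76.4
22.5 8 75.2
25.0 8 75.6
27.5 8 76.9
30.0 7 75.6
32.5 7 75.4
35.0 8 77.1
37.5 9 76.6
40.0 8 75.4
42.5 7 76.2
45.0 7 75.7
47.5 7 76.5
50.0 9 76.6
52.5 7 61.2
55.0 9 59.8
57.5 7 57.9
60.0 8 60.6
62.5 7 62.1
65.0 8 61.8
67.5 8 63.1
70.0 9 78.4
72.5 7 80.2
```

View pics/s3.png

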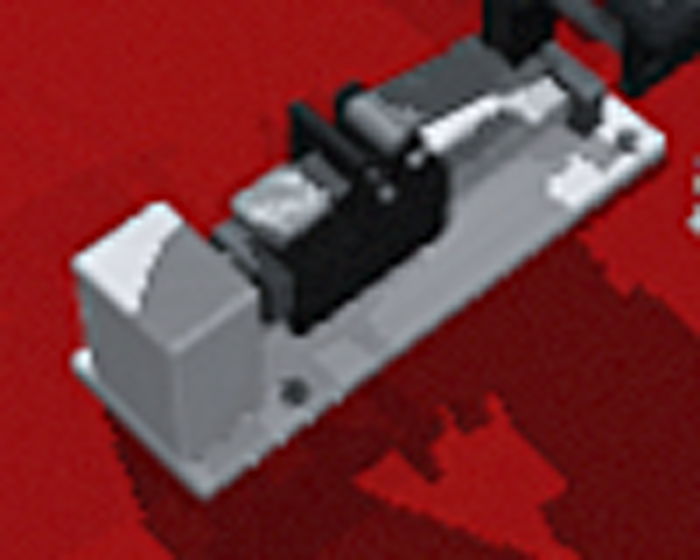

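>>> apply_moves:
  commands:
    - [0.1, 0, -1, 0, 0]
    - [0.1, 0, -2.5, 0, 0]
    - [0.1, 0, -5.5, 0, 0]
    - [-4, 0, -5.5, 0, 0]
    - [-8, 0, -5.5, 0, 0]
    - [-11, 0, -5.5, 0, 0]
    - [-11, 0, -5.5, 0, 0]
    - [-11, 0, -4, 0, 0]
    - [-11, 0, -3, 0, 0]
    - [-11, 0, -3, 0, 0]

```text
time_s: 12.4
position: [0.5187, 0.0007, 0.0983]
ee_rot: [[0.984, -0.176, -0.005], [-0.176, -0.984, -0.001], [-0.005, 0.002, -1.0]]
wrist_force: [-0.0, -0.9, 0.0]
width: 0.0003
finger_force: 0.0
```

```bash
python3 - <<'E'
from w import *
f=look(); cv2.imwrite("pics/s4.png",cv2.resize(f["img"][190:270,270:370,::-1],None,fx=7,fy=7,interpolation=cv2.INTER_CUBIC))
s=sense(); d=(s["position"][:2]-o); print(d@u*1000-8,d@v*1000)
E
```

```text
top [(0, None), (0, None), (0, None)]
scene [(7, array([24.6, 42.5, 44.8])), (115, array([14.6, 36.7, 50.9])), (112, array([21. , 49.2, 61.3]))]
12.5 [0.52   0.001  0.0999] [-0.774  -0.0549  0.3334]
33.69728552060444 -0.24365047022388478
```

View pics/s4.png

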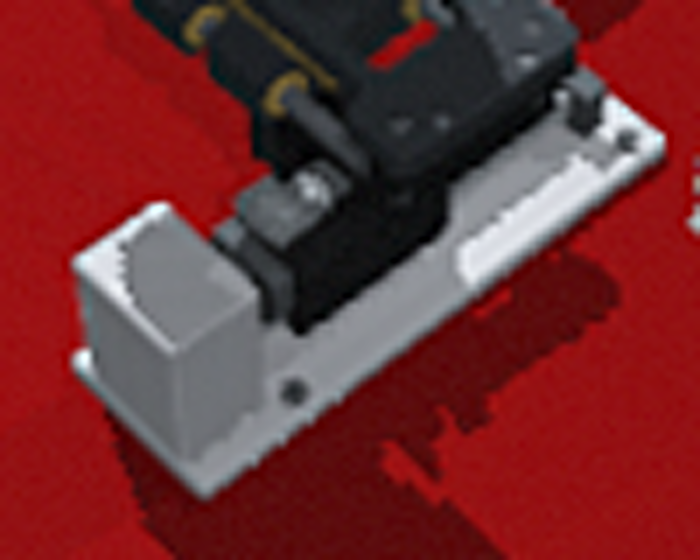

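>>> apply_moves:
  commands:
    - [0, 0, 0.8, 0, 0]
    - [0, 0, 1.6, 0, 0]
    - [0, 0, 2.2, 0, 0]
    - [0, 0, 2.5, 0, 0]
    - [0, 0, 2.7, 0, 0]
    - [0, 0, 2.7, 0, 0]

```text
time_s: 13.1
position: [0.5193, 0.001, 0.0734]
ee_rot: [[0.985, -0.175, -0.001], [-0.175, -0.985, -0.0], [-0.001, 0.001, -1.0]]
wrist_force: [-1.9, 0.2, 1.8]
width: 0.0007
finger_force: 1.3
```

>>> apply_moves:
  commands:
    - [0, 0, 0.1, 0, 0]
    - [0, 0, 0.2, 0, 0]
    - [0, 0, 0.2, 0, 0]

```text
time_s: 13.4
position: [0.5197, 0.001, 0.0716]
ee_rot: [[0.985, -0.175, -0.0], [-0.175, -0.985, -0.0], [-0.0, 0.0, -1.0]]
wrist_force: [-2.4, -0.8, 2.8]
width: 0.0006
finger_force: 1.5
```

>>> apply_moves:
  commands:
    - [0, 0, 0.1, 0, 0]
    - [0, 0, 0.2, 0, 0]
    - [0, 0, 0.2, 0, 0]

```text
time_s: 13.7
position: [0.5206, 0.0009, 0.0703]
ee_rot: [[0.985, -0.175, 0.002], [-0.175, -0.985, -0.0], [0.002, 0.0, -1.0]]
wrist_force: [-2.9, -1.9, 6.7]
width: 0.0008
finger_force: 3.2
```

>>> apply_moves:
  commands:
    - [0, 0, 0.1, 0, 0]
    - [0, 0, 0.15, 0, 0]
    - [0, 0, 0.15, 0, 0]

```text
time_s: 14.0
position: [0.5217, 0.0008, 0.07]
ee_rot: [[0.985, -0.174, 0.004], [-0.174, -0.985, -0.001], [0.004, -0.0, -1.0]]
wrist_force: [-3.0, -2.7, 11.6]
width: 0.0005
finger_force: 5.6
```

>>> apply_moves:
  commands:
    - [0.2, 0, 0, 0, 0]
    - [0.4, 0, 0, 0, 0]
    - [0.6, 0, 0, 0, 0]
    - [0.8, 0, 0, 0, 0]
    - [1.0, 0, 0, 0, 0]
    - [1.0, 0, 0, 0, 0]

```text
time_s: 14.6
position: [0.5318, -0.001, 0.0701]
ee_rot: [[0.985, -0.174, 0.004], [-0.174, -0.985, -0.001], [0.004, -0.0, -1.0]]
wrist_force: [-1.7, -2.9, 11.0]
width: 0.0003
finger_force: 5.3
```

```bash
python3 - <<'E'
from w import *
f=look()
p=pts(f,np.ones((400,640),bool));q=np.c_[(p[:,:2]-o)@u*1000-8,(p[:,:2]-o)@v*1000,p[:,2]*1000]
a=q[(abs(q[:,1])<7)&(q[:,0]>20)&(q[:,0]<75)]
for k in np.arange(20,75,2.5):
    b=a[(a[:,0]>=k)&(a[:,0]<k+2.5)]; print(k,len(b),np.median(b[:,2]).round(1) if len(b) else "",end="; ")
E
```

```text
top [(0, None), (0, None), (0, None)]
scene [(14, array([ 5.2, 26.6, 32.9])), (26, array([ 1.4, 30.4, 32.7])), (117, array([20.9, 37.8, 61. ]))]
14.7 [ 0.5318 -0.0011  0.0701] [-1.7474 -3.1497 11.1743]
20.0 8 437.6; 22.5 11 438.0; 25.0 8 438.1; 27.5 13 85.8; 30.0 31 77.0; 32.5 14 68.4; 35.0 16 61.8; 37.5 20 294.1; 40.0 21 60.6; 42.5 50 194.0; 45.0 70 167.0; 47.5 27 163.9; 50.0 27 432.0; 52.5 31 251.5; 55.0 29 427.5; 57.5 47 238.0; 60.0 79 292.6; 62.5 191 385.9; 65.0 65 370.1; 67.5 35 377.3; 70.0 18 369.7; 72.5 6 79.8;
```

>>> apply_moves:
  commands:
    - [0.3, 0, 0, 0, 0]
    - [0.6, 0, 0, 0, 0]
    - [0.9, 0, 0, 0, 0]
    - [1.2, 0, 0, 0, 0]
    - [1.5, 0, 0, 0, 0]
    - [1.8, 0, 0, 0, 0]
    - [2.1, 0, 0, 0, 0]
    - [2.4, 0, 0, 0, 0]
    - [2.7, 0, 0, 0, 0]
    - [3.0, 0, 0, 0, 0]
    - [3.3, 0, 0, 0, 0]
    - [3.3, 0, 0, 0, 0]

```text
time_s: 15.9
position: [0.5645, -0.0069, 0.0701]
ee_rot: [[0.985, -0.174, 0.005], [-0.174, -0.985, -0.001], [0.005, -0.0, -1.0]]
wrist_force: [-2.1, -2.9, 10.4]
width: 0.0002
finger_force: 4.8
```

>>> apply_moves:
  commands:
    - [0.2, 0, 0, 0, 0]
    - [0.4, 0, 0, 0, 0]
    - [0.5, 0, 0, 0, 0]
    - [0.5, 0, 0, 0, 0]

```text
time_s: 16.3
position: [0.5687, -0.0077, 0.0701]
ee_rot: [[0.985, -0.174, 0.003], [-0.174, -0.985, -0.001], [0.004, 0.0, -1.0]]
wrist_force: [-3.1, -2.2, 10.4]
width: 0.0004
finger_force: 5.4
```

>>> apply_moves:
  commands:
    - [0.2, 0, 0, 0, 0]
    - [0.4, 0, 0, 0, 0]
    - [0.4, 0, 0, 0, 0]

```text
time_s: 16.6
position: [0.569, -0.008, 0.0699]
ee_rot: [[0.985, -0.175, -0.004], [-0.175, -0.985, -0.001], [-0.004, 0.001, -1.0]]
wrist_force: [-10.5, 2.5, 17.8]
width: 0.0006
finger_force: 9.8
```

>>> apply_moves:
  commands:
    - [0.1, 0, 0, 0, 0]
    - [0.2, 0, 0, 0, 0]
    - [0.2, 0, 0, 0, 0]

```text
time_s: 16.9
position: [0.5692, -0.0081, 0.0698]
ee_rot: [[0.985, -0.175, -0.008], [-0.175, -0.985, -0.001], [-0.008, 0.002, -1.0]]
wrist_force: [-14.0, 4.9, 20.2]
width: 0.0008
finger_force: 11.9
```

>>> apply_moves:
  commands:
    - [-0.4, 0, 0, 0, 0]
    - [-0.5, 0, -0.8, 0, 0]
    - [-0.5, 0, -2, 0, 0]
    - [-0.5, 0, -5, 0, 0]
    - [-0.5, 0, -10, 0, 0]
    - [-0.5, 15, -14, 0, 0]
    - [-0.5, 15, -14, 0, 0]
    - [-0.5, 15, -14, 0, 0]
    - [-0.5, 15, -14, 0, 0]

```text
time_s: 17.8
position: [0.5423, -0.1593, 0.2106]
ee_rot: [[0.984, -0.18, 0.005], [-0.18, -0.984, -0.001], [0.005, 0.0, -1.0]]
wrist_force: [0.1, 0.3, -0.4]
width: 0.0003
finger_force: 0.0
```

```bash
python3 - <<'E'
from w import *
for c in ["top","scene"]:
    f=grab_frame(c);p=pts(f,np.ones((400,640),bool));q=np.c_[(p[:,:2]-o)@u*1000-8,(p[:,:2]-o)@v*1000,p[:,2]*1000]
    w=q[(q[:,2]>93)&(q[:,2]<103)&(abs(q[:,0]+25)<30)&(abs(q[:,1])<21)];print(len(w),np.percentile(w[:,0],[2,50,98]) if len(w) else "")
    a=q[(abs(q[:,1])<7)&(q[:,0]>-25)&(q[:,0]<75)]
    for k in np.arange(-25,75,2.5):
        b=a[(a[:,0]>=k)&(a[:,0]<k+2.5)]; print(k,len(b),np.median(b[:,2]).round(1) if len(b) else "",end="; ")
print(sense()["position"])
cv2.imwrite("pics/s5.png",cv2.resize(f["img"][180:270,260:370,::-1],None,fx=6.5,fy=6.5,interpolation=cv2.INTER_CUBIC))
E
```

```text
0 
-25.0 22 538.6; -22.5 22 541.9; -20.0 23 545.1; -17.5 28 547.6; -15.0 26 550.0; -12.5 28 551.7; -10.0 28 553.4; -7.5 25 554.8; -5.0 33 555.6; -2.5 28 556.7; 0.0 29 557.7; 2.5 30 558.4; 5.0 30 558.9; 7.5 31 560.0; 10.0 30 561.4; 12.5 30 562.4; 15.0 30 563.2; 17.5 32 564.1; 20.0 30 565.2; 22.5 30 566.0; 25.0 33 567.2; 27.5 32 568.3; 30.0 30 569.2; 32.5 31 570.6; 35.0 33 571.1; 37.5 34 572.4; 40.0 33 573.7; 42.5 32 574.4; 45.0 34 576.1; 47.5 33 577.0; 50.0 35 578.2; 52.5 34 579.2; 55.0 34 580.4; 57.5 34 581.4; 60.0 36 582.6; 62.5 35 583.8; 65.0 35 584.8; 67.5 37 586.1; 70.0 37 587.0; 72.5 36 588.4; 35 [-37.7496 -33.9385 -30.5677]
-25.0 6 74.0; -22.5 4 72.9; -20.0 6 72.7; -17.5 5 72.4; -15.0 6 72.8; -12.5 7 71.2; -10.0 5 8.2; -7.5 14 71.5; -5.0 9 58.0; -2.5 11 71.6; 0.0 17 61.7; 2.5 15 59.7; 5.0 15 30.5; 7.5 28 48.9; 10.0 19 32.4; 12.5 10 23.3; 15.0 12 14.4; 17.5 11 32.2; 20.0 12 32.2; 22.5 10 30.0; 25.0 10 24.4; 27.5 16 29.7; 30.0 10 31.0; 32.5 10 30.5; 35.0 8 28.7; 37.5 12 19.5; 40.0 11 30.1; 42.5 13 16.9; 45.0 9 28.2; 47.5 13 21.5; 50.0 7 24.4; 52.5 4 -370.8; 55.0 2 -750.9; 57.5 2 -82.6; 60.0 8 59.2; 62.5 3 -753.5; 65.0 1 -752.8; 67.5 2 -752.4; 70.0 6 -334.6; 72.5 7 78.9; [ 0.5422 -0.1565  0.2087]
```

View pics/s5.png

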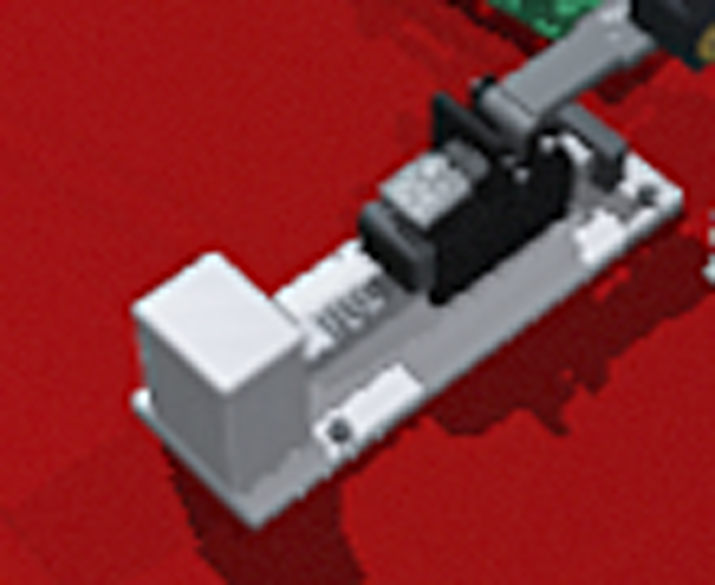

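>>> apply_moves:
  commands:
    - [-5, -40, 0, 0, 0]
    - [-5, -40, 0, 0, 0]
    - [-5, -40, 0, 0, 0]
    - [-5, -40, 0, 0, 0]
    - [-5, -40, 0, 0, 0]
    - [-5, -40, 0, 0, 0]
    - [-5, -40, 0, 0, 0]
    - [-5, -40, 0, 0, 0]
    - [-5, -40, 0, 0, 0]
    - [-5, -40, 0, 0, 0]

```text
time_s: 18.9
position: [0.5617, 0.2502, 0.2069]
ee_rot: [[0.985, -0.171, -0.001], [-0.171, -0.985, -0.001], [-0.001, 0.001, -1.0]]
wrist_force: [0.6, 0.1, -0.5]
width: 0.0004
finger_force: 0.0
```

```bash
python3 - <<'E'
from w import *
f=look()
for c in ["top"]*3:
    f=grab_frame(c);p=pts(f,np.ones((400,640),bool));q=np.c_[(p[:,:2]-o)@u*1000-8,(p[:,:2]-o)@v*1000,p[:,2]*1000]
    a=q[(abs(q[:,1])<9)&(q[:,0]>40)&(q[:,0]<80)]
    for k in np.arange(50,75,1.5):
        b=a[(a[:,0]>=k)&(a[:,0]<k+1.5)]; print(k,len(b),np.median(b[:,2]).round(0) if len(b) else "",end="; ")
    print()
E
```

```text
top [(9, array([-31.8, -31.2, -30.8])), (92, array([-15.6,  -7.7,   1.2])), (32, array([60.8, 63.3, 66. ]))]
scene [(8, array([-31.8, -31.4, -30.7])), (58, array([-15.4,  -6.7,   0.7])), (5, array([61. , 61.5, 61.9]))]
19.0 [0.562  0.2477 0.2075] [-0.1703  0.5014 -0.066 ]
50.0 6 30.0; 51.5 5 31.0; 53.0 6 29.0; 54.5 6 29.0; 56.0 6 31.0; 57.5 4 29.0; 59.0 6 29.0; 60.5 7 60.0; 62.0 4 62.0; 63.5 7 61.0; 65.0 6 62.0; 66.5 5 62.0; 68.0 7 63.0; 69.5 7 76.0; 71.0 6 80.0; 72.5 4 79.0; 74.0 7 81.0; 
50.0 6 31.0; 51.5 5 28.0; 53.0 6 31.0; 54.5 6 30.0; 56.0 6 31.0; 57.5 4 29.0; 59.0 6 31.0; 60.5 7 58.0; 62.0 4 63.0; 63.5 7 61.0; 65.0 6 60.0; 66.5 5 61.0; 68.0 7 61.0; 69.5 7 76.0; 71.0 6 80.0; 72.5 6 79.0; 74.0 5 78.0; 
50.0 6 29.0; 51.5 5 29.0; 53.0 6 30.0; 54.5 6 29.0; 56.0 6 30.0; 57.5 4 29.0; 59.0 6 28.0; 60.5 7 60.0; 62.0 4 62.0; 63.5 7 62.0; 65.0 6 61.0; 66.5 5 61.0; 68.0 7 63.0; 69.5 7 77.0; 71.0 6 80.0; 72.5 6 81.0; 74.0 5 80.0;
```

Plug face at 60.5 mm (home), jaw at its rear stop, arm clear.

```bash
python3 -c "
from workcell import hand_in; print(hand_in())"
```

```text
the job is handed in; nothing more can be done
None
```

I handed the job in with the plug measured fully home and the jaw back at its rear stop, but pad force reached about 30 N when the plug bottomed, close to the 32 N limit, so the jaw may have briefly passed its 28 N limit; no verdict came back.

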